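Find the right tube for an unmarked coin roll

ROBOT

A 6-joint arm with a two-finger parallel gripper is mounted at the origin on a cart in front of the work surface, level with it; the furniture and walls round the work are solid. World frame = base frame: x ahead of the robot, y to its left, z up, the work surface at z = 0. Lengths are in m, angles in rad, forces in N, time in s.
With the tool pointing down it reaches from about 0.3 to 0.875 m from the base axis. Payload 6.4 kg.
Tool frame: the origin (TCP) lies midway between the tips of the shut fingers; the grasp point (between the pads) lies 19 mm behind it (ctrl.tcp_to_grasp is the distance from the TCP to the grasp point, in m); z points along the fingers, y is the direction in which the jaws open and shut (so a half turn about z gives the same grasp; the last joint's range is limited). The gripper opens to 85 mm and grips with 20 to 120 N. Pads are 22 mm wide; open, the fingers measure 114 mm over their backs; the gripper's body (76 mm by 85 mm) begins 54 mm behind the grasp point. The pads swing forward as they close: fully open they stand 13 mm farther back than shut.
Start: joints at [-1.399, 0.181, 1.607, -0, 1.354, -0.206], TCP at [0.212, -0.534, 0.231] pointing down, gripper open.
Joint ranges: [-2.99, 2.99], [-0.89, 2.07], [0.3, 2.58], [-1.14, 4.28], [0, 2.63], [-3.12, 3.12]. Speed limits (rad/s): [2.57, 2.57, 3.01, 3.14, 3.14, 3.14].

INTERFACE

Orientations are given as a unit quaternion [w, x, y, z].
In Python, from bench import monitor, imaging, order, spotter, ctrl gives the robot as it stands.
- The arm moves only by the shell command python3 -m pendant 'ROWS'. ROWS is JSON, a list that holds one entry, the list of rows, each a list of 5 numbers: the shift along the world's x, y, z in mm, then the turn about the world's z in degrees, then the finger opening in mm, from 0 to 85.4. A call has 1 to 8 rows; each row shifts and turns the commanded pose from where the row before left it; what a row does not reach is not made up. A row lasts 1/8 s, in which the tool goes at most 62.5 mm and 10.7 degrees, less where a joint would pass 70% of its speed; a pose out of reach is approached as far as the arm can. A call with a gripper value outside its range is refused whole. The fingers move at their own pace and stop on an object; the grip force is fixed at half the most. Time passes only in rows, so rows that do not move let the fingers close. It gives the time, the measured TCP pose, the force and the opening at its end, in the units of the state.
- monitor.get_obs(): the state, without advancing time (a new reading comes with each control period).
- imaging.camera(name): name is "scene" or "side" or "wrist"; returns a dict with "img" (384x512x3 uint8, red, green, blue), "vfov" (degrees; the focal length in pixels is half the picture's height over the tangent of half this angle, whatever the lens; pixels are square), "cx", "cy" (the principal point, pixels), "origin" and "orientation" of the camera in the world. Camera axes: x right, y down, z forward; pixel columns grow to the right and rows downward; lengths in m; the calibration is good to about 2 mm. A picture is of the moment at which its call begins. There is no depth.
- order.hand_in(): hands the job in, once; it reports no verdict.
Trained networks look in the newest picture that a camera, given by its name, has taken for a name from the list of things; names that differ only in an ending like _2 or _b are one class to them, and where a whole thing is asked for, a point or a joint stands for the part that bears it (a point fixed in the world has none). Each returns a list of dicts, best first, with "confidence" (0 to 1); they miss things now and then, are a little off and sometimes report something else, mostly with a low value. They report only what shows in the picture. A call takes as long as a camera call. They do not tell look-alikes from the thing itself.
- spotter.recognise(camera, thing): "at" ([x, y, z] in m, in the coordinates of the camera as it stood for that picture, good to about 4 mm: the middle of the surface that is visible of it).
- spotter.tip_of(camera, thing): "at" ([x, y, z] in m, in the coordinates of the camera as it stood for that picture, good to about 4 mm: a listed point, or the origin of a listed thing).
The state is a dict: "time_s": time; "q": joint angles; "dq": joint speeds; "joint_efforts": joint torques, N m; "eef_pos": TCP position; "eef_rot": TCP orientation; "wrist_force": force on the tool from outside, world axes, zero at the start; "torque": the same for the moment, N m; "opening": opening from 0.0 (shut) to 1.0 (fully open).
Only numpy, scipy, OpenCV 4.12 (cv2) and the standard library are available. Lean on these libraries where they do the work, as an engineer would, in place of code of your own. Each camera call takes 0.05 s, during which the arm holds its last target. There are 200 camera calls.

TASK

An unmarked roll of coins stands on the green pad on the counter: find its size in the coin-roll rack by trying the tubes from the smallest up until it slips in cleanly, push it there past the tube's spring clip fully home, and let go of it. The right tube is the smallest one that it goes into, the only one whose clip holds it snug; feel for it gently and never force it, or its paper will split. Leave the two rolls in the white card tray and the other things on the counter as they are.

Things in the scene. Friction and masses are not known exactly. Their poses are not given: they have to be found in the camera images.
- rack: coin-roll rack, fixed: grey block on a black foot, 182 mm long (its y), 56 wide (its x), 56 high; oak ends rise 1.5 mm higher. Origin: centre of its underside, z up. Four upright tubes in a row along y, 40 mm apart, from the smallest at the -y end to the largest at +y. A roll enters its own tube with 1 mm of play on the diameter; on one too small for it it stops at the mouth, at most 2 mm in
- tube1 (a point): centre of the mouth (level with the rack's top) of the smallest tube, with a green ring: bore 19 mm, 36 mm deep to its black rubber cushion (yields 1 mm for 3 N), axes as the rack's. A roll that is home stands 36 mm out
- tube2 (a point): centre of the mouth (level with the rack's top) of the second tube, with a blue ring: bore 22.5 mm, 36 mm deep to its black rubber cushion (yields 1 mm for 3 N), axes as the rack's. A roll that is home stands 36 mm out
- tube3 (a point): centre of the mouth (level with the rack's top) of the third tube, with an orange ring: bore 26 mm, 36 mm deep to its black rubber cushion (yields 1 mm for 3 N), axes as the rack's. A roll that is home stands 36 mm out
- tube4 (a point): centre of the mouth (level with the rack's top) of the largest tube, with a white ring: bore 29.5 mm, 36 mm deep to its black rubber cushion (yields 1 mm for 3 N), axes as the rack's. A roll that is home stands 36 mm out
- clip1 (a joint): how far the spring wire clip in the -x wall of tube 1 is pushed back, m. At 0 it stands 3.5 mm into the bore, between 9 and 32 mm below the mouth, ends sloping. The roll that belongs there pushes it back 2 to 3.5 mm: that resists with about 5 to 12 N from 9 to 17 mm deep, then drags, and the roll is held snug. A thinner roll stands loose beside it
- clip2 (a joint): how far the spring wire clip in the -x wall of tube 2 is pushed back, m. At 0 it stands 3.5 mm into the bore, between 9 and 32 mm below the mouth, ends sloping. The roll that belongs there pushes it back 2 to 3.5 mm: that resists with about 5 to 12 N from 9 to 17 mm deep, then drags, and the roll is held snug. A thinner roll stands loose beside it
- clip3 (a joint): how far the spring wire clip in the -x wall of tube 3 is pushed back, m. At 0 it stands 3.5 mm into the bore, between 9 and 32 mm below the mouth, ends sloping. The roll that belongs there pushes it back 2 to 3.5 mm: that resists with about 5 to 12 N from 9 to 17 mm deep, then drags, and the roll is held snug. A thinner roll stands loose beside it
- clip4 (a joint): how far the spring wire clip in the -x wall of tube 4 is pushed back, m. At 0 it stands 3.5 mm into the bore, between 9 and 32 mm below the mouth, ends sloping. The roll that belongs there pushes it back 2 to 3.5 mm: that resists with about 5 to 12 N from 9 to 17 mm deep, then drags, and the roll is held snug. A thinner roll stands loose beside it
- roll_a: a closed coin roll: plain tan paper cylinder, 72 mm long, 100 to 200 g, origin at the centre of its lower end, z along its axis; rims bevelled about 1 mm. The rolls a, b, c look alike but are 18, 21.5 and 25 mm thick; their letters do not tell which is which. One stands upright on the pad (any of the three), the others upright in the tray
- roll_b: another coin roll, described as roll_a
- roll_c: another coin roll, described as roll_a
- pad: thin dark green square counting pad, 84 x 84 x 2 mm, fixed, origin at the centre of its underside; the roll to be filed stands near its centre
- tray: white open card tray, 64 x 79 x 45 mm, floor 2 mm thick, fixed; holds the two other rolls, side by side along its y, 28 mm apart; origin at the centre of its underside
- espresso_cup: small green and white espresso cup, 64 x 89 x 48 mm, loose; origin under its middle
- coin_dish: round grey change dish with coins, 129 mm across, 18 mm high, loose; origin under its centre
- service_bell: counter bell, 80 mm across, 54 mm high, loose; origin under its centre
Mind the look-alikes: they are no part of the job. Leave any turquoise look-alike of the roll_c alone.

How it is judged:
At the end, for the whole second after the job is handed in: The roll from the pad stands at rest, upright (0.06 rad), foot at least 34 mm below the mouth and within 3 mm of the middle of the smallest tube that takes it, that tube's clip pushed back over 1.5 mm; the other two rolls stand in the tray (((((horizontal distance between roll_a and tube1 below 0.003 m and z of roll_a in the frame of tube1 below -0.034 m and value of joint clip1 above 0.0015 m) or (horizontal distance between roll_a and tube2 below 0.003 m and z of roll_a in the frame of tube2 below -0.034 m and value of joint clip2 above 0.0015 m) or (horizontal distance between roll_a and tube3 below 0.003 m and z of roll_a in the frame of tube3 below -0.034 m and value of joint clip3 above 0.0015 m) or (horizontal distance between roll_a and tube4 below 0.003 m and z of roll_a in the frame of tube4 below -0.034 m and value of joint clip4 above 0.0015 m)) and angle between roll_a's own z axis and vertical below 0.06 rad and linear speed of roll_a below 0.02 m/s and horizontal distance between each of roll_b, roll_c and tray below 0.03 m and angle between each of roll_b, roll_c's own z axis and vertical below 0.25 rad and height (world z) of each of roll_b, roll_c below 0.02 m) or (((horizontal distance between roll_b and tube1 below 0.003 m and z of roll_b in the frame of tube1 below -0.034 m and value of joint clip1 above 0.0015 m) or (horizontal distance between roll_b and tube2 below 0.003 m and z of roll_b in the frame of tube2 below -0.034 m and value of joint clip2 above 0.0015 m) or (horizontal distance between roll_b and tube3 below 0.003 m and z of roll_b in the frame of tube3 below -0.034 m and value of joint clip3 above 0.0015 m) or (horizontal distance between roll_b and tube4 below 0.003 m and z of roll_b in the frame of tube4 below -0.034 m and value of joint clip4 above 0.0015 m)) and angle between roll_b's own z axis and vertical below 0.06 rad and linear speed of roll_b below 0.02 m/s and horizontal distance between each of roll_a, roll_c and tray below 0.03 m and angle between each of roll_a, roll_c's own z axis and vertical below 0.25 rad and height (world z) of each of roll_a, roll_c below 0.02 m) or (((horizontal distance between roll_c and tube1 below 0.003 m and z of roll_c in the frame of tube1 below -0.034 m and value of joint clip1 above 0.0015 m) or (horizontal distance between roll_c and tube2 below 0.003 m and z of roll_c in the frame of tube2 below -0.034 m and value of joint clip2 above 0.0015 m) or (horizontal distance between roll_c and tube3 below 0.003 m and z of roll_c in the frame of tube3 below -0.034 m and value of joint clip3 above 0.0015 m) or (horizontal distance between roll_c and tube4 below 0.003 m and z of roll_c in the frame of tube4 below -0.034 m and value of joint clip4 above 0.0015 m)) and angle between roll_c's own z axis and vertical below 0.06 rad and linear speed of roll_c below 0.02 m/s and horizontal distance between each of roll_a, roll_b and tray below 0.03 m and angle between each of roll_a, roll_b's own z axis and vertical below 0.25 rad and height (world z) of each of roll_a, roll_b below 0.02 m))); the robot touches nothing.
It fails at once if a roll pressed against the rack with more than 30 N (contact force between any of roll_a, roll_b, roll_c and rack above 30 N).
It fails at once if one of the rolls in the tray disturbed (more than one roll moved by over 30 mm) (distance of each of roll_a, roll_b from where it was at the start of the episode above 0.03 m or distance of each of roll_a, roll_c from where it was at the start of the episode above 0.03 m or distance of each of roll_b, roll_c from where it was at the start of the episode above 0.03 m).
It fails at once if the cup, the coin dish or the bell pushed by more than 20 mm (distance of any of espresso_cup, coin_dish, service_bell from where it was at the start of the episode above 0.02 m).
It also fails if it takes over 48 s, if anything falls off the work surface, if the arm or the gripper's body presses on something with over 40 N, if the wrist force passes 120 N, or if a joint passes its speed limit or range.

## Working session

There is one attempt and no reset: what is moved stays moved. The work goes in short steps, Python scripts to look and compute and a shell command to move; the robot and the scene stay as the last step left them, time stands still between calls to the robot, and variables do not carry over. Pictures are saved under pics/ and viewed, about 8 in all and at most 12, crops included, and the job is handed in when it is done.

```bash
ls; mkdir -p pics
cat > h.py <<'E'
import numpy as np, cv2
from scipy.spatial.transform import Rotation as R
from bench import monitor, imaging, order, spotter, ctrl
def rot(q): return R.from_quat([q[1],q[2],q[3],q[0]]).as_matrix()
def cam(n,save=None):
    c=imaging.camera(n)
    if save: cv2.imwrite('pics/'+save+'.png',c['img'][:,:,::-1])
    return c
def world(c,p): return np.array(c['origin'])+rot(c['orientation'])@np.array(p)
def f(c): return c['img'].shape[0]/2/np.tan(np.radians(c['vfov'])/2)
def pix(c,P):
    p=rot(c['orientation']).T@(np.array(P)-c['origin']); return np.array([c['cx'],c['cy']])+f(c)*p[:2]/p[2]
def ray(c,u,v,z):
    d=rot(c['orientation'])@np.array([(u-c['cx'])/f(c),(v-c['cy'])/f(c),1]); o=np.array(c['origin']); return o+d*(z-o[2])/d[2]
E
python3 - <<'E'
from h import *
o=monitor.get_obs(); print(o['time_s'],o['eef_pos'],o['eef_rot'],o['wrist_force'],o['opening'],ctrl.tcp_to_grasp)
ims=[]
for n in ['scene','side']:
    c=cam(n,n+'0'); print(n,c['origin'],f(c),c['cx'],c['cy'])
    for t in ['rack','pad','tray','roll_a','coin_dish','espresso_cup','service_bell','tube1','tube2','tube3','tube4']:
        for d in spotter.tip_of(n,t): 
            w=world(c,d['at']); print(t,round(d['confidence'],2),w.round(4),pix(c,w).round())
E
```

```text
pics
0.0 [ 0.21201004 -0.53387567  0.23035528] [-9.06372012e-04  9.82209690e-01  1.87785259e-01  1.31320100e-05] [-0.476605    0.23379734 -0.55650658] 0.9993291494362558 0.0187
scene [0.10303847 0.88497386 0.61468863] 490.7937319769986 257.60066747602093 191.55537203701027
rack 0.75 [5.580e-01 2.676e-01 4.000e-04] [232. 225.]
rack 0.63 [0.5622 0.2516 0.0555] [235. 198.]
pad 0.75 [0.4308 0.1393 0.0009] [319. 213.]
tray 0.97 [0.5085 0.4374 0.003 ] [198. 285.]
roll_a 0.85 [0.5129 0.4507 0.0026] [191. 289.]
roll_a 0.7 [0.6254 0.1316 0.0011] [243. 182.]
roll_a 0.58 [0.5074 0.4294 0.0038] [202. 283.]
roll_a 0.56 [0.5067 0.4361 0.0006] [200. 286.]
roll_a 0.49 [ 0.5562 -0.0248 -0.    ] [303. 162.]
coin_dish 0.89 [ 0.386   0.2922 -0.0025] [302. 266.]
espresso_cup 0.59 [0.4312 0.1383 0.    ] [319. 213.]
service_bell 0.57 [ 0.6596  0.037  -0.0013] [253. 161.]
tube1 0.95 [0.5481 0.2914 0.0549] [229. 211.]
tube1 0.74 [0.5746 0.2121 0.0566] [241. 186.]
tube1 0.73 [0.5345 0.3249 0.0543] [224. 222.]
tube2 0.95 [0.5481 0.2914 0.0549] [229. 211.]
tube2 0.74 [0.5746 0.2121 0.0566] [241. 186.]
tube2 0.7
[... 1102 characters left out ...]
229. 191.]
tube1 0.75 [0.5454 0.2916 0.0588] [224. 214.]
tube1 0.69 [0.537  0.3277 0.0593] [220. 227.]
tube1 0.66 [0.5616 0.2504 0.0549] [225. 202.]
tube2 0.88 [0.5706 0.2118 0.053 ] [229. 191.]
tube2 0.75 [0.5454 0.2916 0.0588] [224. 214.]
tube2 0.69 [0.537  0.3277 0.0593] [220. 227.]
tube2 0.66 [0.5616 0.2504 0.0549] [225. 202.]
tube3 0.88 [0.5706 0.2118 0.053 ] [229. 191.]
tube3 0.75 [0.5454 0.2916 0.0588] [224. 214.]
tube3 0.69 [0.537  0.3277 0.0593] [220. 227.]
tube3 0.66 [0.5616 0.2504 0.0549] [225. 202.]
tube4 0.88 [0.5706 0.2118 0.053 ] [229. 191.]
tube4 0.75 [0.5454 0.2916 0.0588] [224. 214.]
tube4 0.69 [0.537  0.3277 0.0593] [220. 227.]
tube4 0.66 [0.5616 0.2504 0.0549] [225. 202.]
```

View pics/scene0.png

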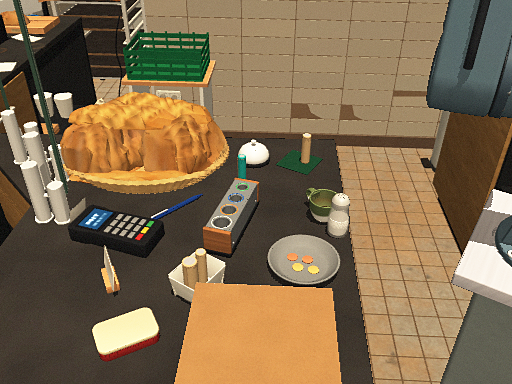

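View pics/side0.png

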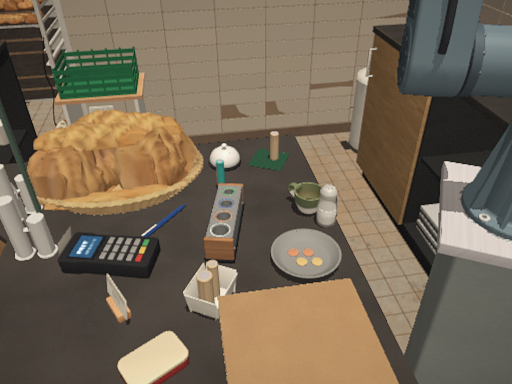

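The scene picture shows the plain roll on the green pad at (306,150). The rack's green ring is at about (243,186) and its white ring at (224,222). The turquoise look-alike stands at (242,165), with the bell beyond it. In the side picture the roll is at (274,147) and the rack runs from (231,190) to (220,230). I'll move above the roll, turning the jaws towards the rack's x.

```bash
python3 -m pendant '[[[28,43,0,7,85],[28,43,0,7,85],[28,43,0,7,85],[28,43,0,7,85],[28,43,0,7,85],[28,43,0,7,85],[28,43,0,7,85],[28,43,0,7,85]]]'; python3 -m pendant '[[[28,43,0,7,85],[28,43,0,7,85],[28,43,0,7,60],[28,43,0,7,60],[0,0,0,0,60],[0,0,0,0,60]]]'
python3 - <<'E'
from h import *
o=monitor.get_obs(); print(o['time_s'],o['eef_pos'],o['eef_rot'],o['wrist_force'],o['opening'])
n='wrist';c=cam(n,'wrist1'); print(n,c['origin'],f(c),c['cx'],c['cy'],rot(c['orientation']).round(3).tolist())
for t in ['rack','pad','roll_a','service_bell','tube1']:
    for fn in (spotter.tip_of,spotter.recognise):
        for d in fn(n,t):
            w=world(c,d['at']); print(fn.__name__,t,round(d['confidence'],2),w.round(4),pix(c,w).round())
E
```

```text
time_s: 2.2
eef_pos: [0.4369, -0.189, 0.2316]
eef_rot: [0.0, 0.778, 0.628, 0.0]
wrist_force: [0.8, -1.0, 0.3]
opening: 0.998
time_s: 2.95
eef_pos: [0.5479, -0.0184, 0.2311]
eef_rot: [-0.0, 0.604, 0.797, -0.0]
wrist_force: [-0.1, 0.0, -0.4]
opening: 0.7
2.95 [ 0.54788356 -0.01844065  0.2310716 ] [-1.74644422e-04  6.04234166e-01  7.96806721e-01 -3.00891184e-04] [-0.11032135  0.03592152 -0.37762776] 0.7004266500922632
wrist [0.52914892 0.051663   0.37299577] 265.9396694279286 253.05640732264 190.01442723617836 [[0.963, 0.258, 0.077], [0.269, -0.922, -0.277], [-0.001, 0.287, -0.958]]
call rack 0.35 [ 0.4311  0.1381 -0.0007] [195.  17.]
call pad 0.72 [ 0.5588 -0.0174 -0.0034] [260. 164.]
call pad 0.83 [ 5.649e-01 -1.120e-02 -2.000e-04] [266. 162.]
call pad 0.63 [0.5776 0.1841 0.0182] [325.   7.]
call roll_a 0.7 [ 5.522e-01 -2.000e-02  3.000e-04] [255. 165.]
call roll_a 0.68 [0.6301 0.1343 0.0007] [346.  68.]
call roll_a 0.69 [0.6248 0.1312 0.0633] [360.  60.]
call roll_a 0.56 [ 0.5514 -0.0132  0.0755] [257. 173.]
call service_bell 0.93 [0.6536 0.0365 0.0346] [344. 150.]
call tube1 0.76 [0.5802 0.1817 0.0189] [326.   9.]
```

View pics/wrist1.png

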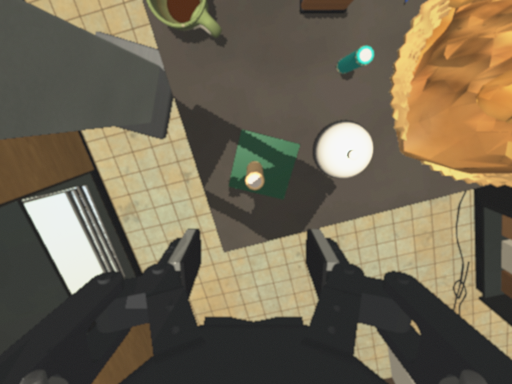

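The wrist picture shows the roll's top at about (255,181) on the green pad, the bell at (344,150), the turquoise post at (358,60) and the rack's end at (325,4).

Run:
```python
from h import *
im=cv2.imread('pics/wrist1.png'); 
c=cam('wrist')
print('top',ray(c,255,181,.074))
cs=cam('scene');cd=cam('side')
print(ray(cs,306.5,134,.074), ray(cd,274.5,133,.074))
def crop(a,x0,x1,y0,y1,s): return cv2.resize(a[y0:y1,x0:x1],(400,400),interpolation=cv2.INTER_CUBIC)
A=crop(im,235,275,160,200,10)
B=crop(cv2.imread('pics/scene0.png'),286,326,127,167,10)
C=crop(cv2.imread('pics/scene0.png'),200,265,170,255,1)
D=crop(cv2.imread('pics/side0.png'),190,255,180,265,1)
E_=np.vstack([np.hstack([A,B]),np.hstack([C,D])]);cv2.imwrite('pics/m2.png',cv2.resize(E_,(600,600)))
```

```text
top [ 0.55268615 -0.02393058  0.074     ]
[ 0.55478192 -0.02737837  0.074     ] [ 0.54853396 -0.01934589  0.074     ]
```

View pics/m2.png

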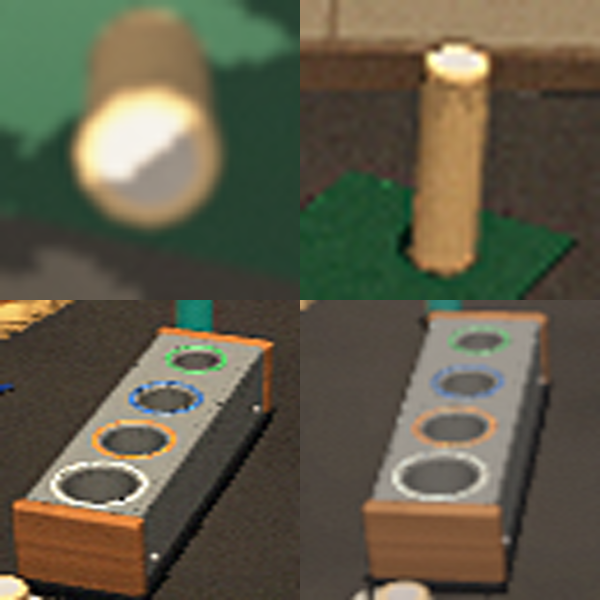

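The crops show the roll's top disc at about (254.7,181) in the wrist view, roughly 22 mm across. All four ring centres are clear in both fixed views: scene (242.7,187.3) to (221.7,222.4), side (228.8,191.6) to (220.3,229.9).

```bash
cat >> h.py <<'E'
def fit(pts):  # 4 mouth points -> rack centre, yaw, using 40 mm spacing
    pts=np.array(pts)[:,:2]; s=np.array([-60,-20,20,60])/1e3; m=pts.mean(0); d=(s[:,None]*(pts-m)).sum(0); d/=np.linalg.norm(d)
    P=m+s[:,None]*d; return P,np.degrees(np.arctan2(-d[0],d[1])),np.linalg.norm(pts-P,axis=1)
E
python3 - <<'E'
from h import *
a=[]
for n,p in [('scene',[(242.7,187.3),(236,198),(229,209.7),(221.7,222.4)]),('side',[(228.8,191.6),(226,203.2),(223.4,216),(220.3,229.9)])]:
    c=cam(n); pts=[ray(c,u,v,.056) for u,v in p]; P,y,r=fit(pts); print(n,P.round(4).tolist(),y,(r*1e3).round(1))
c=cam('wrist'); print(ray(c,254.7,181,.074))
E
python3 -m pendant '[[[4,-5,-46,0,60],[0,0,-48,0,60],[0,0,-46,0,60],[0,0,-34,0,60],[0,0,-14,0,60],[0,0,0,0,60]]]'
```

```text
scene [[0.5695, 0.2134], [0.5587, 0.2519], [0.5479, 0.2904], [0.537, 0.3289]] 15.69929473269644 [0.7 0.4 0.4 0.3]
side [[0.5679, 0.2164], [0.557, 0.2549], [0.546, 0.2933], [0.535, 0.3318]] 15.91480123252378 [0.7 0.4 0.3 0.1]
[ 0.55237024 -0.02371433  0.074     ]
time_s: 4.55
eef_pos: [0.5518, -0.0233, 0.0429]
eef_rot: [-0.001, 0.604, 0.797, -0.0]
wrist_force: [0.4, -0.8, 0.3]
opening: 0.702
```

```bash
python3 -m pendant '[[[0,0,0,0,0],[0,0,0,0,0],[0,0,0,0,0],[0,0,0,0,0],[0,0,0,0,0],[0,0,0,0,0],[0,0,0,0,0]]]';python3 - <<'E'
from h import *
o=monitor.get_obs(); print(o['opening']*85.4,o['eef_pos'],o['wrist_force']); c=cam('wrist','grip')
print(ray(c,254.7,181,.074),pix(c,[*o['eef_pos'][:2],.074]))
E
```

```text
time_s: 5.42
eef_pos: [0.5533, -0.0238, 0.0449]
eef_rot: [0.001, 0.604, 0.797, 0.0]
wrist_force: [-1.5, -0.4, 6.5]
opening: 0.232
19.789978106827625 [ 0.55325073 -0.02380476  0.04492052] [-1.47875915 -0.36861666  6.46508286]
[0.54304667 0.01788349 0.074     ] [251.65758148 266.57738013]
```

View pics/grip.png

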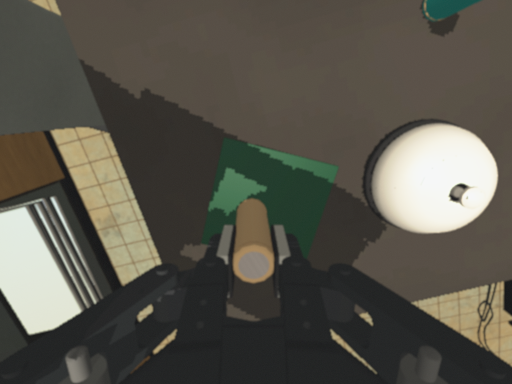

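The roll is held centred in the pads, with its top disc at (254,265) against (251.7,266.6) predicted. I'll lift it and go above tube 1.

```bash
python3 -m pendant '[[[0,0,15,0,0],[0,0,45,0,0],[0,0,50,0,0],[2,40,0,0,0],[3,45,0,0,0],[3,45,0,0,0],[3,45,0,0,0],[3,40,0,0,0]]]';python3 -m pendant '[[[2,22,0,0,0],[0,0,0,0,0],[0,0,0,0,0]]]';python3 - <<'E'
from h import *
o=monitor.get_obs(); print(o['opening']*85.4,o['eef_pos'],o['wrist_force'],o['torque']); c=cam('wrist','over1')
for z in (.15,.17,.18,.185): print(z,ray(c,254,265,z),pix(c,[*o['eef_pos'][:2],z]))
for P in [[0.5687, 0.215,.056], [0.558, 0.2534,.056], [0.547, 0.292,.056], [0.536, 0.330,.056]]: print(pix(c,P))
E
```

```text
time_s: 6.48
eef_pos: [0.566, 0.1933, 0.1542]
eef_rot: [0.0, 0.604, 0.797, 0.0]
wrist_force: [0.3, -0.5, -1.8]
opening: 0.231
time_s: 6.85
eef_pos: [0.5681, 0.2125, 0.1533]
eef_rot: [0.0, 0.604, 0.797, -0.0]
wrist_force: [0.3, 0.4, -0.5]
opening: 0.234
20.01250454742465 [0.56810331 0.21251284 0.15331338] [ 0.27414355  0.37524418 -0.4889897 ] [-0.00283018 -0.03013743  0.00697334]
0.15 [0.57471051 0.19381333 0.15      ] [251.80669515 236.16009707]
0.17 [0.57122064 0.20605155 0.17      ] [251.62148298 253.30759427]
0.18 [0.56947571 0.21217065 0.18      ] [251.5085995  263.75868505]
0.185 [0.56860324 0.21523021 0.185     ] [251.44574436 269.57800269]
[253.62093099 188.48595725]
[253.66181455 145.72788512]
[253.43065353  98.29803278]
[252.97504596  46.56391199]
```

View pics/over1.png

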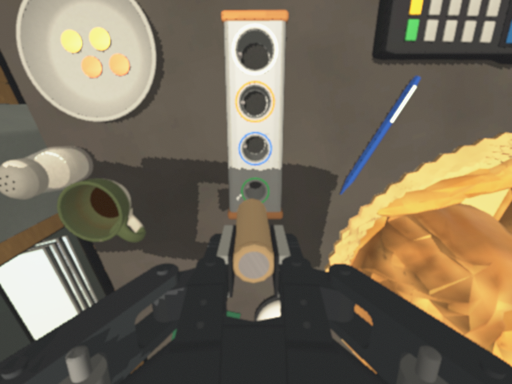

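The wrist picture shows the rings at about (255,148) blue, (255,101) orange and (254,49) white. Green is partly hidden behind the roll, at about (255,188). I'll lower the foot to just above the mouth of tube 1 for a closer look.

```bash
python3 -m pendant '[[[1,1,-25,0,0],[0,0,-22,0,0],[0,0,0,0,0],[0,0,0,0,0]]]';python3 - <<'E'
from h import *
o=monitor.get_obs(); p=o['eef_pos'];print(p,o['wrist_force']); c=cam('wrist','near1'); np.save('near1.npy',dict(c=c,p=p),allow_pickle=True)
print('foot/top pred',pix(c,[p[0],p[1],p[2]-.0429]),pix(c,[p[0],p[1],p[2]+.0291]))
im=c['img'][:,:,::-1]; cv2.imwrite('pics/near1c.png',cv2.resize(im[20:300,180:330],None,fx=4,fy=4,interpolation=cv2.INTER_CUBIC)[::2,::1][:560])
cv2.imwrite('pics/near1c.png',np.hstack([cv2.resize(im[0:140,185:325],(400,400),interpolation=cv2.INTER_CUBIC),cv2.resize(im[140:280,185:325],(400,400),interpolation=cv2.INTER_CUBIC)]))
E
```

```text
time_s: 7.4
eef_pos: [0.5698, 0.2139, 0.1072]
eef_rot: [0.0, 0.605, 0.796, 0.0]
wrist_force: [1.1, 0.6, -0.6]
opening: 0.235
[0.56978848 0.21387556 0.10718455] [ 1.07595006  0.59469723 -0.63407454]
foot/top pred [251.96669017 212.01571698] [251.53778817 266.47128543]
```

View pics/near1c.png

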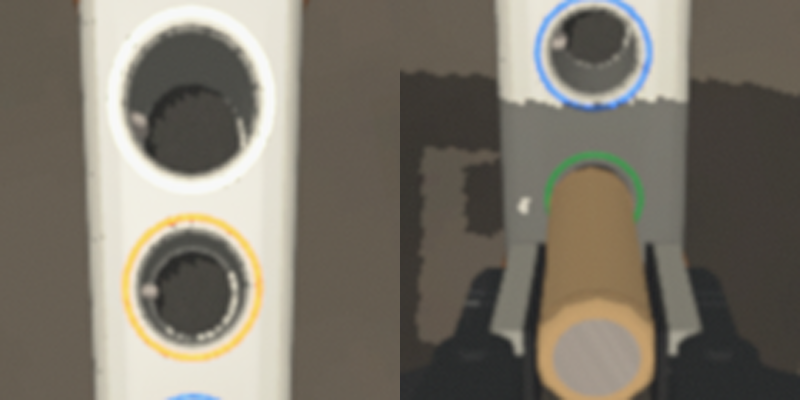

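The close-up shows the roll's foot in line with the green ring, both about u 252.9. Its visible width looks slightly larger than bore 1. Ring centres are blue (252.9,158.2), orange (252.2,100.8) and white (251.9,35). I'll feel gently at tube 1.

```bash
python3 - <<'E'
from h import *
d=np.load('near1.npy',allow_pickle=True).item();c=d['c'];p=d['p']
f0=ray(c,252.9,212.8,p[2]-.0429)
for n,u,v in [(1,252.9,209.7),(2,252.9,158.2),(3,252.2,100.8),(4,251.9,35)]: print(n,((ray(c,u,v,.056)-f0)*1e3).round(1))
pts=[ray(c,u,v,.056) for u,v in [(252.9,209.7),(252.9,158.2),(252.2,100.8),(251.9,35)]];P,y,r=fit(pts);print(((P-f0[:2])*1e3).round(1).tolist(),y,(r*1e3).round(1))
E
python3 -m pendant '[[[0,0,-5,0,0],[0,0,-1,0,0],[0,0,0,0,0]]]'; python3 -m pendant '[[[0,0,-1,0,0],[0,0,-1,0,0],[0,0,0,0,0]]]'
```

```text
1 [ 0.2 -0.7 -8.3]
2 [-10.6  38.1  -8.3]
3 [-21.7  76.4  -8.3]
4 [-32.7 115.1  -8.3]
[[0.2, -0.5], [-10.7, 38.0], [-21.7, 76.5], [-32.6, 114.9]] 15.892647475328015 [0.2 0.2 0.1 0.2]
time_s: 7.82
eef_pos: [0.5691, 0.2146, 0.1003]
eef_rot: [-0.0, 0.604, 0.797, -0.0]
wrist_force: [-0.2, 0.2, -1.5]
opening: 0.235
time_s: 8.2
eef_pos: [0.5693, 0.2146, 0.0988]
eef_rot: [0.0, 0.604, 0.797, 0.0]
wrist_force: [-1.3, -0.2, 3.1]
opening: 0.23
```

```bash
python3 -m pendant '[[[1,-1,0,0,0],[0,0,0,0,0],[0,0,-1,0,0],[0,0,0,0,0]]]';  python3 -m pendant '[[[0,0,-1,0,0],[0,0,0,0,0]]]'
```

```text
time_s: 8.7
eef_pos: [0.5704, 0.2138, 0.0985]
eef_rot: [0.0, 0.604, 0.797, 0.0]
wrist_force: [-5.1, 0.1, 10.5]
opening: 0.231
time_s: 8.95
eef_pos: [0.5706, 0.2137, 0.0984]
eef_rot: [0.0, 0.604, 0.797, 0.0]
wrist_force: [-7.2, -0.4, 15.4]
opening: 0.228
```

It stops with a side push in -x. I'll ease off, shift and check once more, so that misalignment isn't mistaken for size.

```bash
python3 -m pendant '[[[0,0,2,0,0],[-1.2,-0.5,0,0,0],[0,0,-1,0,0],[0,0,0,0,0]]]';  python3 -m pendant '[[[0,0,-1,0,0],[0,0,0,0,0]]]'
```

```text
time_s: 9.45
eef_pos: [0.5701, 0.2132, 0.0985]
eef_rot: [0.001, 0.604, 0.797, 0.001]
wrist_force: [-1.0, 0.4, 8.7]
opening: 0.233
time_s: 9.7
eef_pos: [0.5703, 0.2131, 0.0984]
eef_rot: [0.001, 0.604, 0.797, 0.001]
wrist_force: [-2.2, -0.2, 14.1]
opening: 0.235
```

Tube 1 gives a firm, well-balanced stop about 0.5 mm in, so it is too small. On to tube 2.

```bash
python3 -m pendant '[[[0,0,8,0,0],[-5.4,19.2,0,0,0],[-5.4,19.2,0,0,0],[0,0,0,0,0],[0,0,0,0,0]]]'
```

```text
time_s: 10.32
eef_pos: [0.5576, 0.2519, 0.1038]
eef_rot: [-0.0, 0.604, 0.797, -0.0]
wrist_force: [-0.1, 0.6, -0.7]
opening: 0.235
```

```bash
python3 -m pendant '[[[1.5,0,-3,0,0],[0,0,-1,0,0],[0,0,-1,0,0],[0,0,0,0,0]]]';  python3 -m pendant '[[[0,0,-1,0,0],[0,0,-1,0,0],[0,0,0,0,0]]]'
```

```text
time_s: 10.82
eef_pos: [0.5596, 0.2512, 0.0992]
eef_rot: [-0.0, 0.604, 0.797, -0.0]
wrist_force: [0.1, 0.2, -1.2]
opening: 0.23
time_s: 11.2
eef_pos: [0.5596, 0.2514, 0.0972]
eef_rot: [-0.0, 0.604, 0.797, -0.0]
wrist_force: [-0.8, -1.2, -1.6]
opening: 0.231
```

It is already below tube 1's stopping height with no load, so it is going in. I'll continue in small steps.

```bash
python3 -m pendant '[[[0,0,-1,0,0],[0,0,-1,0,0],[0,0,-1,0,0],[0,0,0,0,0]]]';  python3 -m pendant '[[[0,0,-1,0,0],[0,0,-1,0,0],[0,0,-1,0,0],[0,0,0,0,0]]]'
```

```text
time_s: 11.7
eef_pos: [0.5597, 0.2514, 0.0942]
eef_rot: [0.0, 0.604, 0.797, 0.0]
wrist_force: [0.8, -0.1, -1.5]
opening: 0.235
time_s: 12.2
eef_pos: [0.5597, 0.2514, 0.0912]
eef_rot: [0.0, 0.604, 0.797, 0.0]
wrist_force: [0.5, 0.0, -1.9]
opening: 0.235
```

```bash
python3 -m pendant '[[[0,0,-1,0,0],[0,0,-1.5,0,0],[0,0,-1.5,0,0],[0,0,0,0,0]]]';  python3 -m pendant '[[[0,0,-1.5,0,0],[0,0,-1.5,0,0],[0,0,-1.5,0,0],[0,0,0,0,0]]]'
```

```text
time_s: 12.7
eef_pos: [0.5596, 0.2514, 0.0871]
eef_rot: [-0.0, 0.604, 0.797, -0.0]
wrist_force: [1.4, 0.4, -3.2]
opening: 0.236
time_s: 13.2
eef_pos: [0.5601, 0.2515, 0.083]
eef_rot: [0.0, 0.604, 0.797, 0.0]
wrist_force: [1.8, 0.2, 0.1]
opening: 0.233
```

The clip resistance is weaker than expected for a snug fit. I'll test the side play before going on: a 21.5 mm roll has 1 mm, an 18 mm one 4.5 mm.

```bash
python3 -m pendant '[[[-0.3,1,0,0,0],[-0.3,1,0,0,0],[0,0,0,0,0]]]';  python3 -m pendant '[[[0.6,-2,0,0,0],[0.6,-2,0,0,0],[0,0,0,0,0]]]'
```

```text
time_s: 13.58
eef_pos: [0.5598, 0.2523, 0.0831]
eef_rot: [0.001, 0.604, 0.797, -0.0]
wrist_force: [3.2, -5.3, 1.5]
opening: 0.235
time_s: 13.95
eef_pos: [0.5601, 0.2501, 0.0828]
eef_rot: [-0.0, 0.604, 0.797, 0.0]
wrist_force: [2.2, 2.5, 0.2]
opening: 0.233
```

```bash
python3 -m pendant '[[[0.3,-1,0,0,0],[0,0,0,0,0]]]';  python3 -m pendant '[[[-0.8,2.8,0,0,0],[0,0,0,0,0],[0,0,0,0,0]]]'
```

```text
time_s: 14.2
eef_pos: [0.5602, 0.2497, 0.0829]
eef_rot: [-0.001, 0.604, 0.797, 0.001]
wrist_force: [0.5, 5.8, 0.5]
opening: 0.233
time_s: 14.58
eef_pos: [0.5597, 0.2511, 0.0827]
eef_rot: [0.0, 0.604, 0.797, -0.0]
wrist_force: [2.2, 0.7, -0.4]
opening: 0.231
```

The play is bounded: ±5 N within about ±1.3 mm including grip compliance. So it is the 21.5 mm roll in its own tube, and I'll continue down.

```bash
python3 -m pendant '[[[0,0,-1.5,0,0],[0,0,-1.5,0,0],[0,0,0,0,0]]]';  python3 -m pendant '[[[0,0,-1.5,0,0],[0,0,-1.5,0,0],[0,0,-1.5,0,0],[0,0,0,0,0]]]'
```

```text
time_s: 14.95
eef_pos: [0.5596, 0.2511, 0.0794]
eef_rot: [-0.0, 0.604, 0.797, -0.0]
wrist_force: [3.7, -0.7, -1.0]
opening: 0.232
time_s: 15.45
eef_pos: [0.5595, 0.2512, 0.0749]
eef_rot: [-0.0, 0.604, 0.797, -0.0]
wrist_force: [4.5, 0.8, -1.4]
opening: 0.233
```

The z resistance is still near zero. Before going on I'll check that the roll hasn't slid in the pads.

Run:
```python
from h import *
c=cam('wrist','in2');im=c['img'][:,:,::-1]
cs=cam('scene')['img'][:,:,::-1]
a=cv2.imread('pics/near1c.png')[:, 400:]
b=cv2.resize(im[140:280,185:325],(400,400),interpolation=cv2.INTER_CUBIC)
cv2.imwrite('pics/in2c.png',np.hstack([a,b]))
```

```text
(no output)
```

View pics/in2c.png

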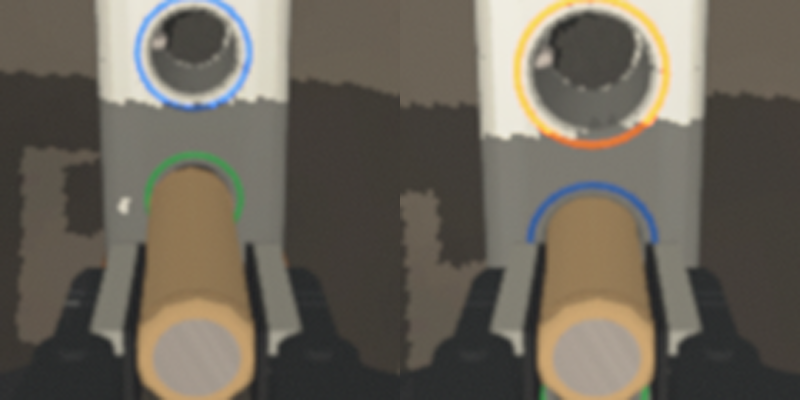

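The roll hasn't slid: its top disc is at the same place in both frames. Against the blue ring (outer width 131 px, about 30.2 mm), the roll is about 93–96 px wide at the mouth, so about 21.5–22 mm. That fits tube 2, so I'll continue to home.

```bash
python3 -m pendant '[[[0,0,-1.5,0,0],[0,0,-1.5,0,0],[0,0,-1.5,0,0],[0,0,-1.5,0,0],[0,0,0,0,0]]]';  python3 -m pendant '[[[0,0,-1.5,0,0],[0,0,-1.5,0,0],[0,0,-1,0,0],[0,0,-1,0,0],[0,0,0,0,0]]]'
```

```text
time_s: 16.18
eef_pos: [0.5596, 0.2512, 0.069]
eef_rot: [-0.0, 0.604, 0.797, -0.0]
wrist_force: [3.6, 0.4, -0.3]
opening: 0.234
time_s: 16.8
eef_pos: [0.5596, 0.2512, 0.0641]
eef_rot: [-0.0, 0.604, 0.797, -0.0]
wrist_force: [2.9, 0.8, -0.4]
opening: 0.234
```

Before pressing home, two decisive checks: an edge-measured diameter, then x play in the tube.

```bash
python3 - <<'E'
from h import *
im=cv2.imread('pics/in2.png'); g=cv2.resize(im,None,fx=1,fy=1).astype(float)
for v in (212,216,220,224,232,240,265): 
    r=g[v]; print(v,'R-B:',' '.join(str(int(r[u][2]-r[u][0])) for u in range(228,280)))
d=np.load('near1.npy',allow_pickle=True).item();c=d['c'];p=np.array(d['p'])
im=d['c']['img'].astype(float)
# predicted silhouette widths in near1 for both diameters at given heights on the axis
Rc=rot(c['orientation']); jaw=np.array([np.cos(np.radians(15.7)),np.sin(np.radians(15.7)),0])
for h in (-.0429,-.02,0,.0291):
    q=p+[0,0,h]; print(h,pix(c,q).round(1),[round(float((pix(c,q+jaw*D/2)-pix(c,q-jaw*D/2))[0]),1) for D in (.018,.0215,.025)])
for v in (208,212,225,240,265): 
    r=im[v]; print(v,' '.join(str(int(r[u][0]-r[u][2])) for u in range(228,280)))
E
python3 -m pendant '[[[1,0.3,0,0,0],[0,0,0,0,0]]]';python3 -m pendant '[[[1,0.3,0,0,0],[0,0,0,0,0]]]'
```

```text
212 R-B: 11 12 13 11 -1 -35 -76 -88 -56 -18 4 12 21 35 50 58 61 61 62 62 63 62 62 61 61 62 63 63 62 62 62 61 58 54 46 33 20 9 -7 -38 -76 -98 -79 -31 4 13 12 10 12 11 11 10
216 R-B: 12 9 -14 -61 -93 -68 -21 6 13 25 44 55 59 60 62 61 61 62 62 62 63 63 62 63 60 62 62 62 62 62 61 61 60 61 60 59 58 54 40 20 11 0 -32 -79 -95 -55 -8 11 12 11 10 10
220 R-B: 6 -28 -81 -86 -37 4 11 12 33 52 59 59 60 61 60 60 60 62 62 62 61 63 62 62 62 61 63 62 62 62 61 60 61 61 60 59 59 59 56 42 19 9 10 -5 -49 -93 -71 -19 7 11 11 11
224 R-B: 2 -30 -59 -41 -9 7 9 17 40 55 58 59 60 60 61 61 61 62 61 62 62 63 63 62 62 62 63 62 62 62 61 61 61 61 61 60 59 58 58 53 37 17 10 5 -20 -58 -62 -27 5 12 11 11
232 R-B: 14 15 14 12 5 2 -1 17 41 56 60 60 61 60 61 61 62 63 62 63 63 63 62 62 62 61 63 62 62 62 61 60 60 60 60 60 60 59 57 58 55 45 26 7 -2 1 5 11 13 15 14 15
240 R-B: 15 13 9 3 -1 -1 15 39 56 58 60 60 61 60 61 62 62 64 62 62 62 62 62 61 62 61 61 61 61 60 60 60 60 61 61 60 59 59 59 58 57 55 44 25 6 0 -1 4 8 13 14 14
265 R-B: 1 1 2 3 28 62 84 88 89 81 54 27 22 22 22 23 23 23 23 22 23 22 22 23 22 21 22 22 22 23 22 23 2
[... 541 characters left out ...]
18 39 54 56 57 57 58 59 59 59 59 60 59 60 59 61 61 59 59 60 60 60 58 58 58 59 59 58 58 57 55 55 50 35 17 10 6 5 7 10 12 12 12 13 12
240 14 13 10 3 -1 0 16 40 54 57 57 57 59 59 59 59 59 60 60 59 59 60 59 59 59 59 59 59 58 57 58 57 58 58 58 57 57 56 56 55 55 53 43 24 6 -1 0 3 8 13 13 14
265 1 1 0 3 27 60 80 85 85 78 52 27 20 21 22 22 22 22 22 22 23 21 21 22 22 21 21 22 22 21 22 23 22 22 22 23 23 22 21 22 32 57 81 86 82 65 33 3 1 2 1 1
time_s: 17.05
eef_pos: [0.56, 0.2513, 0.064]
eef_rot: [-0.001, 0.604, 0.797, -0.001]
wrist_force: [-0.8, -0.3, 2.2]
opening: 0.228
time_s: 17.3
eef_pos: [0.5602, 0.2513, 0.0639]
eef_rot: [-0.001, 0.604, 0.797, -0.002]
wrist_force: [-4.6, -2.2, 5.4]
opening: 0.235
```

The edge measurements give 29.2, 32.4 and 35.9 px. The 21.5 mm prediction is 28.9, 32.5 and 36.5, and the 18 mm one is 24.2, 27.2 and 30.5. The +x wall is also met within about 0.4 mm. It is the 21.5 mm roll in its own tube, so I'll press it home.

```bash
python3 -m pendant '[[[-1.4,-0.4,-0.5,0,0],[0,0,-1,0,0],[0,0,0,0,0]]]';python3 -m pendant '[[[0,0,-1,0,0],[0,0,-1,0,0],[0,0,0,0,0]]]'
```

```text
time_s: 17.68
eef_pos: [0.5601, 0.2512, 0.0628]
eef_rot: [-0.0, 0.604, 0.797, -0.0]
wrist_force: [-2.6, -2.9, 4.5]
opening: 0.231
time_s: 18.05
eef_pos: [0.5601, 0.2512, 0.0614]
eef_rot: [-0.0, 0.604, 0.797, -0.0]
wrist_force: [-5.1, -3.3, 9.2]
opening: 0.233
```

Firm cushion contact at about 10 N, with the foot about 37 mm deep. I'll release and retreat straight up.

```bash
python3 -m pendant '[[[0,0,1.5,0,0],[0,0,0.5,0,45],[0,0,0,0,45],[0,0,0,0,45],[0,0,0,0,45]]]';python3 -m pendant '[[[0,0,10,0,45],[0,0,30,0,45],[0,0,50,0,45],[0,0,50,0,45],[0,-30,0,0,45],[0,-50,0,0,45],[0,0,0,0,45],[0,0,0,0,45]]]'
python3 - <<'E'
from h import *
c=cam('wrist');im=c['img'][:,:,::-1]; o=monitor.get_obs();print(o['eef_pos'],o['wrist_force'])
P=[.5597,.2513]
print('home top pred',pix(c,[*P,.092]),'mouth',pix(c,[*P,.056]))
s=cam('scene');sd=cam('side')
for k,cc in (('scene',s),('side',sd)):
    print(k,'top if home',pix(cc,[*P,.092]).round(1),'mouth',pix(cc,[*P,.056]).round(1),'f',f(cc))
A=cv2.resize(s['img'][120:310,150:290,::-1],(295,400),interpolation=cv2.INTER_CUBIC)
B=cv2.resize(sd['img'][140:310,170:310,::-1],(329,400),interpolation=cv2.INTER_CUBIC)
cv2.imwrite('pics/end.png',np.hstack([A,B])); cv2.imwrite('pics/endw.png',im)
E
```

```text
time_s: 18.68
eef_pos: [0.5604, 0.2515, 0.0627]
eef_rot: [-0.0, 0.604, 0.797, 0.0]
wrist_force: [-0.2, -0.2, 0.4]
opening: 0.524
time_s: 19.68
eef_pos: [0.5605, 0.1716, 0.2034]
eef_rot: [0.0, 0.605, 0.797, 0.0]
wrist_force: [0.5, 0.7, -0.6]
opening: 0.529
[0.56045547 0.1720555  0.20328236] [-0.15922047 -0.51276794 -0.09897494]
home top pred [274.79860017 105.15002756] mouth [272.0471847  105.80188598]
scene top if home [235.5 182.5] mouth [235.8 197.8] f 490.7937319769986
side top if home [224.7 187.1] mouth [225.6 202. ] f 439.7274669134591
```

View pics/end.png

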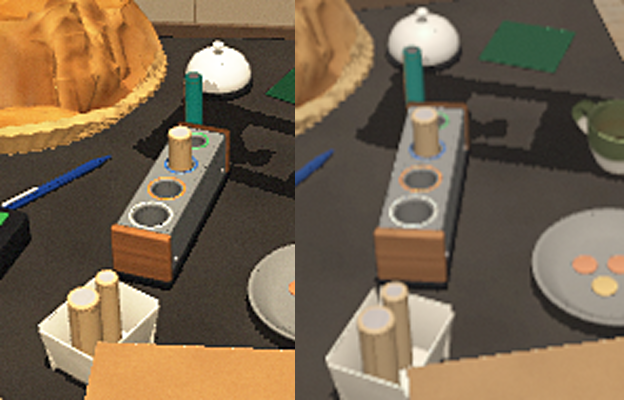

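View pics/endw.png

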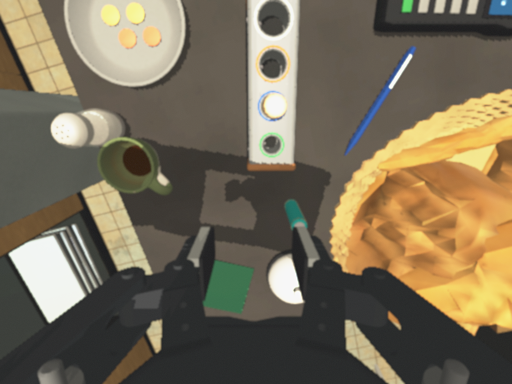

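The roll stands upright in the blue tube. Its top is at scene (235.4,183.1), against (235.5,182.5) predicted for home. The tray holds one clearly thicker and one thinner roll, so the pad's roll was the middle size. The cup, dish and bell look untouched and the gripper is clear, so I'm handing in.

```bash
python3 -c "
from h import *
print(order.hand_in())"
```

```text
the job is handed in; nothing more can be done
None
```

The roll from the pad is in tube 2 (blue ring), pushed home and released, and the job is handed in at about 20 s of the 48 s allowed. There was no verdict from the hand-in.

- **Tube 1 (green):** the roll stopped firmly about 0.5 mm in. I pressed with at most about 15 N.
- **Tube 2 (blue):** it slid in freely and came to rest on the rubber cushion at about 10 N, with the foot about 37 mm deep by arm position.
- **Last checks:**
  - The roll stands upright with its top within about 1 px of where it should be when home.
  - The roll measured 21.5 mm across in the pictures.
  - The two tray rolls, still upright, look like the thick and the thin one.
  - The cup, dish and bell look unmoved.
  - The gripper is clear with about zero force.
- **Disagreements:**
  - The clip resisted only about 2–3 N going in, against the 5–12 N expected, so I could not confirm the clip's travel directly. The small side play and the camera width both indicate the right tube.
  - The gripper opening read 19.8 mm, between the 18 and 21.5 mm sizes, so it did not help decide.

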